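# Gauge a dowel in the tapered slot and mark the reading

## Robot

A 7-joint arm with a two-finger parallel gripper is mounted at the origin on the work surface. World frame = base frame: x ahead of the robot, y to its left, z up, the work surface at z = 0. Lengths are in m, angles in degrees, forces in N, time in s.
With the tool pointing down it reaches from about 0.425 to 0.875 m from the base axis. Payload 4.7 kg.
Tool frame: the origin (TCP) lies between the finger pads; the fingertips stand 22 mm ahead of it and the grasp point (between the pads) lies 3 mm ahead of it; z points along the fingers, y is the line along which they close (so a half turn about z gives the same grasp; the last joint's range is limited). The gripper opens to 87 mm and grips with 3 to 60 N. Pads are 19 mm wide; open, the fingers measure 117 mm over their backs; the gripper's body (75 mm by 190 mm) begins 51 mm behind the grasp point.
Start: joints at [-74.937, 18.392, -4.016, 83.108, 1.295, 78.541, -3.26], TCP at [0.16, 0.63, 0.245] pointing down, gripper open.
Joint ranges: [-163.93, 163.93], [-17.29, 119.83], [-79.2, 71.16], [3.27, 140.29], [-89.18, 269.18], [5.43, 117.66], [-154.24, 154.24]. Speed limits (degrees/s): [147.25, 147.25, 180, 180, 180, 180, 180].

## Interface

Orientations are given as a 3x3 rotation matrix whose columns are the frame's x, y, z axes.
In Python, from plant import ctrl gives the robot as it stands.
- The arm moves only by the shell command python3 -m pendant 'ROWS' [OPENING] [FORCE]. ROWS is JSON, a list of rows, each an object with "delta_pos": the shift along the tool's x, y, z in mm, a list of three; "twist": the turn about the tool's z in degrees. A call has 1 to 12 rows; each row is the pose to reach, as a shift and turn from the pose commanded when the call began, along the tool's axes at that moment; what a row does not reach only later rows make up. A row lasts 1/12 s, in which the tool goes at most 41.7 mm and 7.16 degrees, less where a joint would pass 70% of its speed; a pose out of reach is approached as far as the arm can. A call with a gripper value outside its range is refused whole. OPENING is the finger opening in mm, from 0 to 87, set as the call begins (- or left out, the last holds). The fingers move at their own pace and stop on an object; FORCE is the grip in N (left out, the last holds). Time passes only in rows, so rows that repeat a pose let the fingers close. It gives the time, the measured TCP pose, the force, the opening and the grip force at its end, in the units of the state.
- ctrl.sense(): the state, without advancing time (a new reading comes with each control period).
- ctrl.capture(name): name is "scene" or "side" or "wrist"; returns the picture (400x640x3 uint8, red, green, blue); there is no depth.
- ctrl.camera_info(name): a dict with "fx", "fy", "cx", "cy" (pixels), "world_from_camera" (4x4, takes a point from camera to world coordinates). Camera axes: x right, y up, looking along -z (the intrinsics and any distortion apply to the point x, -y, -z); pixel columns grow to the right and rows downward; lengths in m; the calibration is good to about 2 mm. The wrist camera is an equidistant fisheye: a pixel r from the principal point sees the ray r / f radians off the axis. A picture is of the moment at which its call begins: read the wrist's pose just before it. camera_info takes no time and is no camera call; for the wrist camera it gives the pose at the moment of the call.
- ctrl.finish_job(): hands the job in; it is judged then, once.
Trained networks look in the newest picture that a camera, given by its name, has taken for a name from the list of things; names that differ only in an ending like _2 or _b are one class to them, and where a whole thing is asked for, a point or a joint stands for the part that bears it (a point fixed in the world has none). Each returns a list of dicts, best first, with "confidence" (0 to 1); they miss things now and then, are a little off and sometimes report something else, mostly with a low value. They report only what shows in the picture. A call takes as long as a camera call. They do not tell look-alikes from the thing itself.
- ctrl.outline_of(camera, query): "mask" (400x640 bool, what is visible of it) and "location" ([row, column] in pixels, amid what is visible of it).
- ctrl.spot_point(camera, query): "location" ([row, column] in pixels: a listed point, or the origin of a listed thing).
The state is a dict: "time": time; "joint_positions": joint angles; "joint_velocities": joint speeds; "joint_efforts": joint torques, N m; "tcp_pos": TCP position; "ee_rot": TCP orientation; "ft_force": force on the tool from outside, world axes, zero at the start; "wrist_torque": the same for the moment, N m; "opening": opening from 0.0 (shut) to 1.0 (fully open); "finger_force": force on a finger pad.
Only numpy, scipy, OpenCV 4.12 (cv2) and the standard library are available. Lean on these libraries where they do the work, as an engineer would, in place of code of your own. Each camera call takes 0.05 s, during which the arm holds its last target. There are 200 camera calls.

## Task

Take the red-tipped dowel from the stand, stand it upright on the gauge's wooden base in the wide end of the tapered slot, and slide it along towards the narrow end, pressing gently but firmly until it wedges between the straight fence and the blue cheek. Then let go, leave it standing wedged there, and slide the red cursor along its scale until its white line is level with the middle of the dowel. Do not force the dowel, and do not disturb the other dowels, the tape roll, the glue bottle, the wooden offcut or the hammer.

Things in the scene. Friction and masses are not known exactly. Their poses are not given: they have to be found in the camera images.
- dowel: The dowel to gauge: pale wood, upright round rod, 24 mm diameter, 90 mm tall, about 40 g, top 12 mm red. Origin at the centre of its foot, z up along the rod. It starts in one of the three holes of the stand, loosely (hole 31 mm wide).
- stand: Dark wooden block, 200 x 60 x 30 mm (x, y, z), fixed. Origin at the centre of its underside. Three round holes along its x axis at x = -65, 0 and 65 mm, 20 mm deep: a dowel in it stands with its foot 10 mm above the bench.
- dowel_green: Another dowel in the stand, 20 mm diameter, 90 mm tall, green top. To be left alone. Origin at the centre of its foot.
- dowel_dark: Another dowel in the stand, browner, 26 mm diameter, 90 mm tall, black top. To be left alone. Origin at the centre of its foot.
- gauge: Fixed gauge: wooden base 220 x 180 x 10 mm (y from -105 to 75 mm), origin on its underside, x along the slot from the wide end (-x) to the narrow end (+x), z up. Slot floor 10 mm above the bench, both ends open. The aluminium straight fence, 22 mm thick, top 32 mm above the bench, has its slot face at y = 0 and lies at y = 0 to 22 mm. A dowel touching it has its axis at y = -12 mm.
- cheek: The blue cheek, 220 x 24 mm, top 32 mm above the bench, on the -y side of the slot, with its steel rail. It makes the slot narrow by 1 mm in 8 mm. It is clamped fast at a different, unmeasured distance from the fence each time: the dowel wedges anywhere 20 mm before to 45 mm beyond the gauge's middle. This pose is that of the rail (10 mm above the gauge's origin) and does not tell where.
- cursor (a joint): Position of the red cursor along the gauge's x axis, m: 0 at the middle of the gauge, range -0.1 to 0.1. It starts near the narrow end. It stays where it is left; about 2 N moves it.
- cursor_mark (a point): Point in the slot that the cursor's white line points at: y = -12 mm, z = 10 mm in the gauge's frame, x that of the cursor. The cursor's grip is a red block 14 mm long (along x), 30 mm wide, centred at y = 42 mm in the gauge's frame, from 12 to 52 mm above the bench. A flat red finger with the white line runs from it over the fence to the slot, at most 38 mm above the bench.
- tape: Roll of red tape lying flat, 90 mm wide, 22 mm high. Bystander. Origin at the centre of its underside.
- glue: White glue bottle, 52 mm wide, 150 mm tall. Bystander. Origin at the centre of its foot.
- offcut: Brown wooden offcut 140 x 90 x 12 mm lying flat. Bystander.
- hammer: Hammer lying on the bench. Bystander.
- slot_wide (a point): Point on the slot floor in the wide end, at x = -80 mm, y = -15.5 mm, z = 10 mm in the gauge's frame: a dowel set down here has at least 3 mm to spare on either side. From here the dowel is slid towards +x. Pressing it along the slot with about 12 N wedges it well and friction then keeps it; more than 50 N on the cheek counts as forced.
Things that resemble listed ones, but are neither listed nor needed, are in the scene too. Leave any orange, turquoise or yellow look-alike of the dowel alone.

How it is judged (in metres and radians):
On the way, in this order (a step that is already met when the one before it is completed fails the run):
1. the dowel stands upright on the base in the wide end of the slot, at least 45 mm before the middle of the gauge (x of dowel in the frame of gauge between -0.12 and -0.045 m and y of dowel in the frame of gauge between -0.03 and -0.008 m and z of dowel in the frame of gauge below 0.014 m and angle between dowel's own z axis and vertical below 0.12 rad), for 0.1 s.
2. the dowel, upright on the base, is pressed into the taper so that fence and cheek both bear on it with more than 4 N (contact force between dowel and cheek above 4 N and contact force between dowel and gauge above 4 N and x of dowel in the frame of gauge above -0.045 m and z of dowel in the frame of gauge below 0.014 m and angle between dowel's own z axis and vertical below 0.12 rad), for 0.1 s.
3. the cursor's line is level with the middle of the dowel, within 5 mm (horizontal distance between cursor_mark and dowel below 0.005 m), for 0.1 s.
At the end, for the whole second after the job is handed in: The dowel is released and stands upright (within 0.1 rad) on the gauge's base, still wedged: the cheek bears on it with more than 1 N. The cursor's mark is within 5 mm of the dowel's axis, and all is at rest (horizontal distance between cursor_mark and dowel below 0.005 m and z of dowel in the frame of gauge below 0.014 m and angle between dowel's own z axis and vertical below 0.1 rad and linear speed of dowel below 0.01 m/s and velocity of joint cursor between -0.01 and 0.01 m/s and contact force between dowel and cheek above 1 N); the robot touches nothing.
It fails at once if the dowel is forced: more than 50 N on the cheek (contact force between dowel and cheek above 50 N).
It fails at once if another dowel is moved more than 15 mm (distance of any of dowel_green, dowel_dark from where it was at the start of the episode above 0.015 m).
It fails at once if the tape, glue bottle, offcut or hammer is moved more than 20 mm (distance of any of tape, glue, offcut, hammer from where it was at the start of the episode above 0.02 m).
It also fails if it takes over 72 s, if anything falls off the work surface, if the arm or the gripper's body presses on something with over 40 N, if the wrist force passes 120 N, or if a joint passes its speed limit or range.

## Working session

There is one attempt and no reset: what is moved stays moved. The work goes in short steps, Python scripts to look and compute and a shell command to move; the robot and the scene stay as the last step left them, time stands still between calls to the robot, and variables do not carry over. Pictures are saved under pics/ and viewed, at most 11 in all, crops included, and the job is handed in when it is done.

```bash
mkdir -p pics; ls; python3 - <<'E'
from plant import ctrl
import cv2,numpy as np
s=ctrl.sense();print(s['time'],s['tcp_pos'],np.round(s['ee_rot'],3).tolist())
for n in ['scene','side']:
    im=ctrl.capture(n);cv2.imwrite(f'pics/{n}0.png',im[...,::-1])
    c=ctrl.camera_info(n);print(n,{k:(np.round(v,3).tolist()) for k,v in c.items() if not isinstance(v,str)})
    for q in ['dowel','stand','gauge','cursor_mark','slot_wide','cursor','cheek','dowel_green','dowel_dark']:
        print(q,[(round(d['confidence'],2),np.round(d['location']).tolist()) for d in ctrl.spot_point(n,q)][:4])
print(ctrl.sense()['time'])
E
```

```text
pics
0.0 [0.15996704 0.62949867 0.24346876] [[-0.969, 0.246, -0.0], [0.246, 0.969, -0.002], [-0.0, -0.002, -1.0]]
scene {'fx': 406.909, 'fy': 406.909, 'cx': 314.985, 'cy': 194.559, 'world_from_camera': [[0.115, -0.766, 0.633, 1.338], [0.993, 0.087, -0.076, -0.097], [0.004, 0.637, 0.771, 1.039], [0.0, 0.0, 0.0, 1.0]]}
dowel [(0.57, [196.0, 244.0]), (0.57, [196.0, 216.0]), (0.43, [178.0, 244.0])]
stand [(0.82, [210.0, 241.0]), (0.54, [212.0, 318.0])]
gauge [(0.73, [211.0, 346.0])]
cursor_mark [(0.42, [214.0, 373.0])]
slot_wide [(0.62, [213.0, 315.0])]Traceback (most recent call last):
  File "<stdin>", line 8, in <module>
ValueError: it knows: cheek, cursor_mark, dowel, dowel_dark, dowel_green, gauge, glue, hammer, offcut, slot_wide, stand, tape
```

View pics/scene0.png

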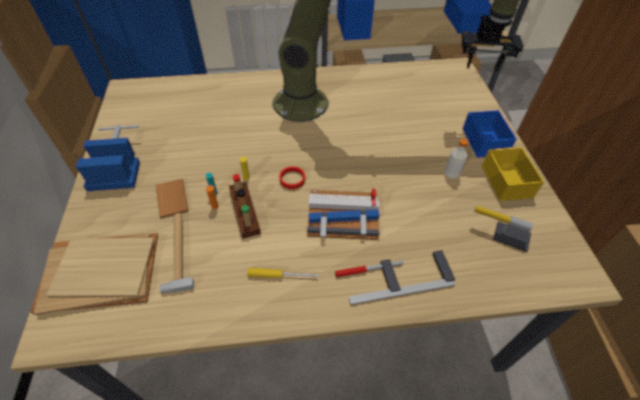

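```bash
cat > h.py <<'E'
from plant import ctrl
import cv2,numpy as np
def ray(n,px,c=None):
    c=c or ctrl.camera_info(n);r,cl=px
    x=(cl-c['cx'])/c['fx'];y=(r-c['cy'])/c['fy']
    if n=='wrist':
        t=np.hypot(x,y);k=np.sin(t)/t if t>1e-9 else 1;d=np.array([x*k,-y*k,-np.cos(t)])
    else: d=np.array([x,-y,-1.])
    T=np.array(c['world_from_camera']);return T[:3,3],T[:3,:3]@d
def onz(n,px,z,c=None):
    o,d=ray(n,px,c);return o+d*(z-o[2])/d[2]
def proj(n,p,c=None):
    c=c or ctrl.camera_info(n);T=np.array(c['world_from_camera'])
    q=T[:3,:3].T@(np.array(p)-T[:3,3]);x,y,z=q[0],-q[1],-q[2]
    if n=='wrist':
        r=np.hypot(x,y);t=np.arctan2(r,z);x,y=x/r*t,y/r*t
    else: x,y=x/z,y/z
    return np.array([c['cy']+c['fy']*y,c['cx']+c['fx']*x])
Z={'dowel':.01,'stand':0,'gauge':0,'cursor_mark':.01,'slot_wide':.01,'dowel_green':.01,'dowel_dark':.01,'cheek':.01,'tape':0,'glue':0,'offcut':0,'hammer':0}
def look(n,qs,name):
    c=ctrl.camera_info(n);im=ctrl.capture(n);cv2.imwrite(f'pics/{name}.png',im[...,::-1])
    for q in qs:
        for d in ctrl.spot_point(n,q)[:4]:
            print(n,q,round(d['confidence'],2),np.round(d['location'],1).tolist(),np.round(onz(n,d['location'],Z[q],c),4)[:2].tolist())
    return im,c
E
python3 - <<'E'
from h import *
look('scene',['dowel','stand','gauge','cursor_mark','slot_wide','dowel_green','dowel_dark','glue','offcut','hammer','tape'],'scene1')
look('side',['dowel','stand','gauge','cursor_mark','slot_wide','dowel_green','dowel_dark'],'side1')
E
```

```text
scene dowel 0.57 [194.7, 215.2] [0.457, -0.3199]
scene dowel 0.56 [174.1, 246.4] [0.3765, -0.2177]
scene dowel 0.44 [207.4, 215.1] [0.5101, -0.3182]
scene dowel 0.43 [193.7, 241.2] [0.4622, -0.2354]
scene stand 0.78 [212.4, 242.9] [0.5325, -0.2314]
scene gauge 0.77 [210.3, 341.9] [0.5597, 0.0842]
scene cursor_mark 0.42 [214.9, 369.5] [0.5951, 0.1661]
scene slot_wide 0.62 [213.4, 314.5] [0.5697, -0.0055]
scene dowel_dark 0.66 [209.1, 245.1] [0.5278, -0.2231]
scene glue 0.72 [174.1, 449.8] [0.446, 0.4802]
scene glue 0.31 [206.2, 242.0] [0.5069, -0.2342]
scene offcut 0.55 [196.8, 170.5] [0.4409, -0.4678]
scene hammer 0.89 [251.2, 179.6] [0.6563, -0.4183]
side dowel 0.96 [315.3, 358.8] [0.4955, -0.3343]
side dowel 0.94 [288.4, 297.2] [0.3886, -0.2264]
side dowel 0.79 [284.4, 332.8] [0.4696, -0.2365]
side dowel 0.64 [318.6, 331.4] [0.4366, -0.3267]
side stand 0.61 [279.1, 354.4] [0.5267, -0.2259]
side gauge 0.69 [196.6, 325.7] [0.559, 0.0972]
side cursor_mark 0.74 [242.3, 291.6] [0.414, -0.0754]
side cursor_mark 0.48 [172.1, 329.6] [0.6041, 0.2007]
side slot_wide 0.71 [210.8, 339.2] [0.5708, 0.0132]
side slot_wide 0.44 [373.9, 361.7] [0.4516, -0.4644]
side dowel_green 0.6 [265.5, 379.1] [0.5949, -0.2093]
side dowel_dark 0.89 [278.3, 357.0] [0.5294, -0.2337]
```

```bash
python3 -m pendant '[{"delta_pos":[-470,-480,-50],"twist":0},{"delta_pos":[-470,-480,-50],"twist":0},{"delta_pos":[-470,-480,-50],"twist":0},{"delta_pos":[-470,-480,-50],"twist":0},{"delta_pos":[-470,-480,-50],"twist":0},{"delta_pos":[-470,-480,-50],"twist":0},{"delta_pos":[-470,-480,-50],"twist":0},{"delta_pos":[-470,-480,-50],"twist":0},{"delta_pos":[-470,-480,-50],"twist":0},{"delta_pos":[-470,-480,-50],"twist":0},{"delta_pos":[-470,-480,-50],"twist":0},{"delta_pos":[-470,-480,-50],"twist":0}]' 87
```

```text
time: 2.3
tcp_pos: [0.4111, 0.1968, 0.2822]
ee_rot: [[-0.969, 0.246, 0.001], [0.246, 0.969, 0.001], [-0.001, 0.001, -1.0]]
ft_force: [1.8, -0.2, -0.4]
opening: 1.002
finger_force: 0.0
```

```bash
python3 - <<'E'
from h import *
s=ctrl.sense();print(s['time'],s['tcp_pos'],np.round(s['ee_rot'],3).tolist(),s['ft_force'])
im,c=look('wrist',['gauge','cursor_mark','slot_wide','cheek'],'w1');print(np.round(c['world_from_camera'],3).tolist(),c['fx'])
cv2.imwrite('pics/side1v.png',cv2.imread('pics/side1.png')[140:400,230:430].repeat(2,0).repeat(2,1))
E
```

```text
2.3 [0.41110932 0.19682459 0.28224753] [[-0.969, 0.246, 0.001], [0.246, 0.969, 0.001], [-0.001, 0.001, -1.0]] [ 1.77985534 -0.22817201 -0.43385876]
wrist gauge 0.93 [282.2, 276.0] [0.5672, 0.0912]
wrist cursor_mark 0.67 [210.8, 153.5] [0.4053, -0.0606]
wrist slot_wide 0.85 [292.5, 224.6] [0.5632, 0.0057]
wrist slot_wide 0.26 [212.5, 157.4] [0.4095, -0.0547]
wrist cheek 0.59 [283.4, 275.0] [0.5636, 0.092]
[[0.247, -0.935, -0.255, 0.342], [0.969, 0.239, 0.064, 0.216], [0.001, -0.263, 0.965, 0.422], [0.0, 0.0, 0.0, 1.0]] 309.70691628693146
```

View pics/w1.png

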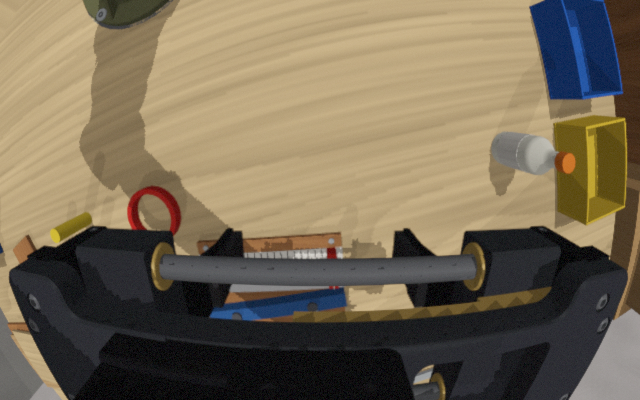

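View pics/side1v.png

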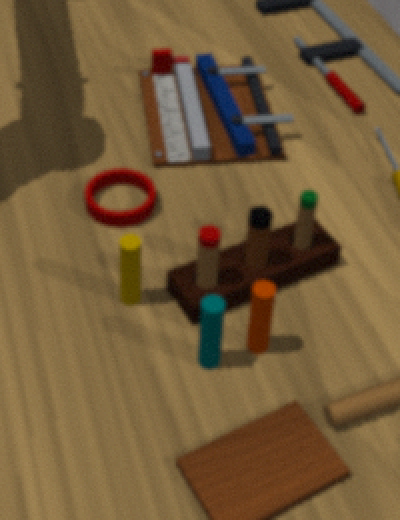

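```bash
python3 -m pendant '[{"delta_pos":[-230,-45,-20],"twist":0},{"delta_pos":[-230,-45,-20],"twist":0},{"delta_pos":[-230,-45,-20],"twist":0},{"delta_pos":[-230,-45,-20],"twist":0},{"delta_pos":[-230,-45,-20],"twist":0},{"delta_pos":[-230,-45,-20],"twist":0},{"delta_pos":[-230,-45,-20],"twist":0},{"delta_pos":[-230,-45,-20],"twist":0}]'
python3 - <<'E'
from h import *
im,c=look('wrist',['gauge','cursor_mark','slot_wide','cheek','stand','dowel'],'w2')
print(ctrl.sense()['time'])
E
```

```text
time: 3.22
tcp_pos: [0.6226, 0.0997, 0.3002]
ee_rot: [[-0.969, 0.246, -0.002], [0.246, 0.969, -0.001], [0.002, -0.002, -1.0]]
ft_force: [-0.7, 0.7, 0.4]
opening: 1.0
finger_force: 0.0
wrist gauge 0.97 [130.4, 298.0] [0.5636, 0.0869]
wrist cursor_mark 0.82 [133.8, 367.8] [0.5911, 0.1804]
wrist slot_wide 0.64 [145.9, 242.2] [0.5633, 0.0055]
wrist stand 0.66 [167.9, 117.4] [0.5327, -0.2221]
wrist dowel 0.84 [136.4, 70.4] [0.4469, -0.3038]
wrist dowel 0.76 [164.3, 78.0] [0.4996, -0.3032]
wrist dowel 0.61 [137.3, 97.8] [0.4719, -0.2381]
3.5667
```

View pics/w2.png

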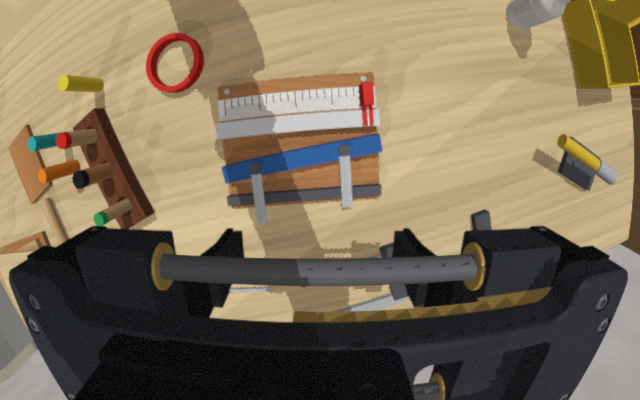

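```bash
python3 - <<'E'
import cv2
im=cv2.imread('pics/w2.png')[60:215,205:395]
cv2.imwrite('pics/w2c.png',cv2.resize(im,None,fx=3.8,fy=3.8,interpolation=cv2.INTER_CUBIC))
E
```

```text
(no output)
```

View pics/w2c.png

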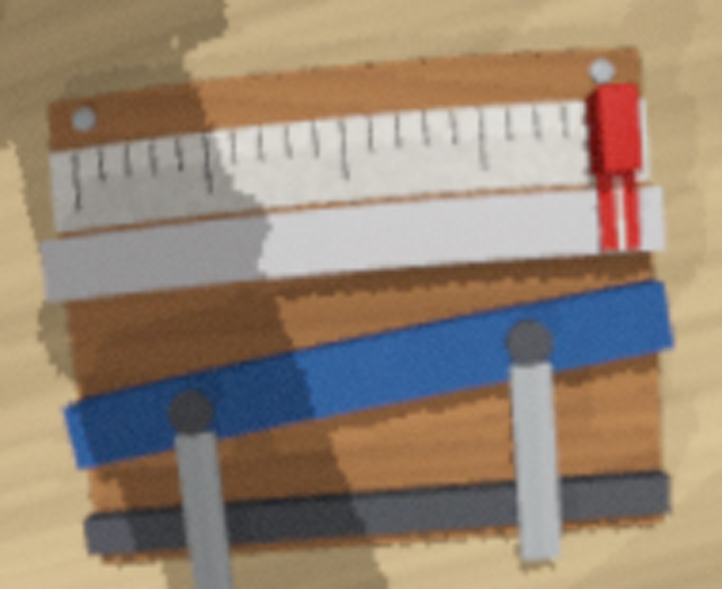

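```bash
cat >> h.py <<'E'
def crop2(p): return [60+p[1]/3.8-.4,205+p[0]/3.8-.4]
E
python3 - <<'E'
from h import *
from scipy.optimize import least_squares
c=ctrl.camera_info('wrist')
P=[((40,240),-.11,.022,.032),((660,186),.11,.022,.032),((47,300),-.11,0,.032),((664,250),.11,0,.032),((50,103),-.11,.075,.01),((638,48),.11,.075,.01)]
W=np.array([onz('wrist',crop2(p[0]),p[3],c)[:2] for p in P]);G=np.array([p[1:3] for p in P])
def T(v,g): 
    a=v[2];return np.c_[v[0]+np.cos(a)*g[:,0]-np.sin(a)*g[:,1],v[1]+np.sin(a)*g[:,0]+np.cos(a)*g[:,1]]
r=least_squares(lambda v:(T(v,G)-W).ravel(),[.56,.09,1.5]);v=r.x
print(v,np.degrees(v[2]),np.round((T(v,G)-W)*1000,1).tolist())
inv=lambda w:(np.array([[np.cos(v[2]),np.sin(v[2])],[-np.sin(v[2]),np.cos(v[2])]])@(np.array(w)[:2]-v[:2])).round(4)
for n,p,z in [('line',(627,247),.037),('cheekL',(68,405),.032),('cheekR',(660,282),.032),('blocktopL',(598,85),.052),('blocktopR',(635,85),.052)]:print(n,inv(onz('wrist',crop2(p),z,c)))
for nm,g in [('wide',(-.08,-.0155)),('mid',(0,-.012))]:print(nm,T(v,np.array([g])))
# dowel from red tops in all three
for n in ['wrist','scene','side']:
    if n!='wrist':ctrl.capture(n)
    for d in ctrl.outline_of(n,'dowel')[:5]:
        m=d['mask'];print(n,round(d['confidence'],2),np.round(d['location']),m.sum())
cs=ctrl.camera_info('side')
# red cap centroid in the side view and scene view at cap centre z~.094
for n,box in [('wrist',(125,155,50,90)),('side',(235,275,320,350)),('scene',(165,190,225,247))]:
    im=ctrl.capture(n);hsv=cv2.cvtColor(im,cv2.COLOR_RGB2HSV);a=((hsv[...,0]<8)|(hsv[...,0]>172))&(hsv[...,1]>150)&(hsv[...,2]>70)
    b=np.zeros_like(a);b[box[0]:box[1],box[2]:box[3]]=1;a&=b
    px=np.argwhere(a).mean(0);print(n,a.sum(),px,onz(n,px,.095))
print(ctrl.sense()['time'])
E
```

```text
[0.56241767 0.08786333 1.39721123] 80.05430680339717 [[0.3, 0.1], [0.6, 0.3], [0.4, -0.2], [-0.0, 0.3], [-1.1, -1.1], [-0.2, 0.7]]
line [0.0958 0.0017]
cheekL [-0.1067 -0.0384]
cheekR [ 0.1077 -0.0113]
blocktopL [0.0872 0.0568]
blocktopR [0.0995 0.0563]
wide [[0.56386756 0.0063885 ]]
mid [[0.57423733 0.08579076]]
wrist 0.9 [140.  74.] 607
wrist 0.86 [140.  44.] 354
wrist 0.71 [82. 77.] 670
wrist 0.59 [172.  60.] 590
scene 0.66 [180. 211.] 130
scene 0.61 [183. 240.] 120
scene 0.61 [167. 245.] 174
scene 0.58 [161. 455.] 527
scene 0.48 [198. 209.] 179
side 0.61 [270. 334.] 322
side 0.61 [302. 362.] 400
side 0.57 [272. 296.] 420
side 0.57 [303. 335.] 445
wrist 208 [140.10576923  64.04807692] [ 0.46797577 -0.23740856  0.095     ]
side 98 [257.86734694 334.33673469] [ 0.46887256 -0.23737917  0.095     ]
scene 42 [177.4047619  236.11904762] [ 0.46639076 -0.23959854  0.095     ]
3.9667
```

```bash
python3 -m pendant '[{"delta_pos":[67,-365,135],"twist":-4.3},{"delta_pos":[67,-365,135],"twist":-4.3},{"delta_pos":[67,-365,135],"twist":-4.3},{"delta_pos":[67,-365,135],"twist":-4.3},{"delta_pos":[67,-365,135],"twist":-4.3},{"delta_pos":[67,-365,135],"twist":-4.3},{"delta_pos":[67,-365,135],"twist":-4.3},{"delta_pos":[67,-365,135],"twist":-4.3},{"delta_pos":[67,-365,135],"twist":-4.3},{"delta_pos":[67,-365,135],"twist":-4.3},{"delta_pos":[67,-365,135],"twist":-4.3},{"delta_pos":[67,-365,135],"twist":-4.3}]' 50
python3 - <<'E'
from h import *
im,c=look('wrist',['dowel'],'w3')
s=ctrl.sense()
for z in (.095,):print(proj('wrist',[.468,-.2375,z],c))
d=np.array([.468,-.2375,.065])-s['tcp_pos'];print(s['time'],s['ee_rot'].T@d*1000,s['tcp_pos'])
E
```

```text
time: 4.97
tcp_pos: [0.4667, -0.2398, 0.1665]
ee_rot: [[-0.984, 0.176, -0.0], [0.176, 0.984, 0.0], [0.0, 0.0, -1.0]]
ft_force: [1.1, 0.1, 0.0]
opening: 0.576
finger_force: 0.0
wrist dowel 0.83 [182.1, 232.0] [0.4426, -0.3212]
wrist dowel 0.71 [231.0, 249.8] [0.4964, -0.3153]
wrist dowel 0.59 [192.4, 316.9] [0.4683, -0.2394]
wrist dowel 0.56 [102.4, 320.7] [0.3829, -0.2204]
[219.74651468 319.24525655]
5.0667 [ 5.77141013e-01 -8.96504047e-02  1.02010154e+02] [ 0.46848698 -0.23756712  0.16701064]
```

View pics/w3.png

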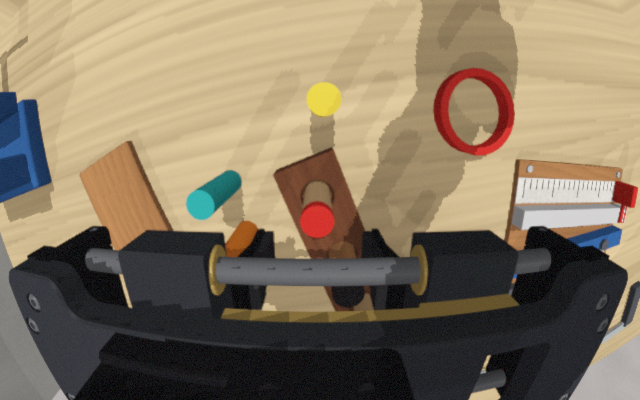

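```bash
python3 -m pendant '[{"delta_pos":[0,0,35],"twist":0},{"delta_pos":[0,-0.5,65],"twist":0},{"delta_pos":[0,-0.5,90],"twist":0},{"delta_pos":[0,-0.5,102],"twist":0},{"delta_pos":[0,-0.5,102],"twist":0}]'
python3 -m pendant '[{"delta_pos":[0,0,0],"twist":0},{"delta_pos":[0,0,0],"twist":0},{"delta_pos":[0,0,0],"twist":0},{"delta_pos":[0,0,0],"twist":0},{"delta_pos":[0,0,0],"twist":0},{"delta_pos":[0,0,0],"twist":0}]' 18 30
```

```text
time: 5.48
tcp_pos: [0.4665, -0.237, 0.0624]
ee_rot: [[-0.985, 0.17, -0.005], [0.17, 0.985, 0.001], [0.005, 0.001, -1.0]]
ft_force: [0.4, 0.3, -0.1]
opening: 0.573
finger_force: 0.0
time: 5.98
tcp_pos: [0.4682, -0.2394, 0.0656]
ee_rot: [[-0.985, 0.173, 0.002], [0.173, 0.985, -0.0], [-0.002, 0.0, -1.0]]
ft_force: [-0.0, 0.8, 3.2]
opening: 0.269
finger_force: 30.0
```

```bash
python3 -m pendant '[{"delta_pos":[0,0,-30],"twist":0},{"delta_pos":[0,0,-65],"twist":0},{"delta_pos":[0,0,-95],"twist":0},{"delta_pos":[-8,40,-95],"twist":0},{"delta_pos":[-16,80,-95],"twist":0},{"delta_pos":[-24,120,-95],"twist":0},{"delta_pos":[-32,160,-95],"twist":0},{"delta_pos":[-40,200,-85],"twist":0},{"delta_pos":[-47,235,-75],"twist":0},{"delta_pos":[-52,258,-65],"twist":0},{"delta_pos":[-52,258,-65],"twist":0},{"delta_pos":[-52,258,-65],"twist":0}]'
python3 - <<'E'
from h import *
im,c=look('wrist',['gauge','slot_wide','cursor_mark'],'w4')
s=ctrl.sense();print(s['time'],s['tcp_pos'],s['opening']*87)
px=np.array([proj('wrist',[*s['tcp_pos'][:2],s['tcp_pos'][2]-.0656+z],c) for z in(.1,)]);print(px)
for g,z in [((-.11,0),.032),((.11,0),.032),((-.11,.075),.01),((.11,.075),.01)]:
    a=1.3972;w=[.5624+np.cos(a)*g[0]-np.sin(a)*g[1],.0879+np.sin(a)*g[0]+np.cos(a)*g[1],z];print(proj('wrist',w,c).round(1))
E
```

```text
time: 6.98
tcp_pos: [0.5629, 0.0076, 0.1288]
ee_rot: [[-0.986, 0.169, -0.002], [0.169, 0.986, -0.001], [0.002, -0.001, -1.0]]
ft_force: [-0.5, 0.7, -0.3]
opening: 0.272
finger_force: 30.0
wrist gauge 0.74 [208.1, 99.0] [0.533, -0.2289]
wrist gauge 0.73 [183.2, 402.7] [0.5621, 0.0872]
wrist slot_wide 0.66 [202.5, 314.4] [0.5637, 0.0058]
wrist cursor_mark 0.88 [201.0, 495.4] [0.5923, 0.1793]
wrist cursor_mark 0.67 [208.3, 102.4] [0.5325, -0.2147]
7.1833 [0.56319196 0.00402258 0.13025017] 23.35462880021154
[[305.95696802 305.62837717]]
[191.  276.9]
[193.  521.6]
[ 96.7 279. ]
[111.  515.6]
```

View pics/w4.png

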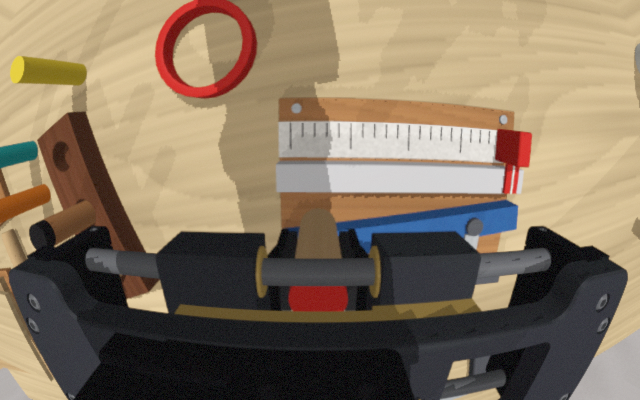

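```bash
python3 - <<'E'
from h import *
import time
im,c=look('wrist',['slot_wide'],'w5')
P=[]
for i in range(4):
    s=ctrl.sense();P.append(s['tcp_pos']);ctrl.capture('wrist')
P=np.array(P);print(P.round(4).tolist());p=P.mean(0);R=s['ee_rot']
for dx in(-.003,0,.003):
    o=p+R[:,0]*dx
    ring=np.array([proj('wrist',[o[0]+.012*np.cos(t),o[1]+.012*np.sin(t),p[2]-.0556],c) for t in np.linspace(0,6.28,60)])
    print(dx,'foot top row',ring[:,0].min(),'cols',ring[:,1].min(),ring[:,1].max())
col=im[195:235,310:325].astype(int).mean(1);print(np.c_[np.arange(195,235),col].round().astype(int).tolist())
for r in (215,222):print(r,im[r,285:350].astype(int).tolist()[::3])
E
```

```text
wrist slot_wide 0.72 [201.6, 319.0] [0.5646, 0.0062]
[[0.5633, 0.0045, 0.1303], [0.5633, 0.0047, 0.1302], [0.5633, 0.005, 0.1301], [0.5632, 0.0053, 0.13]]
-0.003 foot top row 213.12408421857882 cols 299.1996512024444 334.8230569868543
0 foot top row 208.78020486461915 cols 299.1040282372363 334.89183616433814
0.003 foot top row 204.39903832203316 cols 299.0098447007081 334.95913989458046
[[195, 133, 91, 58], [196, 130, 89, 56], [197, 128, 88, 56], [198, 126, 87, 55], [199, 124, 85, 53], [200, 121, 83, 52], [201, 120, 83, 52], [202, 120, 83, 52], [203, 119, 82, 52], [204, 116, 80, 50], [205, 117, 80, 50], [206, 119, 82, 52], [207, 121, 85, 53], [208, 119, 87, 57], [209, 114, 89, 62], [210, 111, 89, 63], [211, 111, 90, 63], [212, 111, 90, 64], [213, 110, 90, 62], [214, 111, 90, 64], [215, 111, 90, 64], [216, 110, 89, 63], [217, 111, 90, 64], [218, 111, 90, 63], [219, 111, 89, 63], [220, 111, 90, 64], [221, 110, 90, 63], [222, 110, 90, 63], [223, 111, 90, 64], [224, 111, 90, 64], [225, 110, 90, 63], [226, 110, 89, 63], [227, 111, 90, 63], [228, 111, 90, 64], [229, 111, 89, 63], [230, 111, 90, 63], [231, 111, 90, 65], [232, 111, 90, 64], [233, 110, 89, 63], [234, 111, 90, 64]]
215 [[138, 106, 74], [136, 95, 61], [135, 93, 60], [124, 82, 53], [125, 86, 53], [123, 85, 54], [118, 88, 58], [110, 91, 64], [111, 90, 65], [111, 90, 62], [111, 88, 62], [107, 86, 61], [110, 91, 64], [111, 90, 65], [109, 88, 64], [112, 91, 63], [171, 123, 80], [178, 129, 83], [179, 129, 84], [178, 128, 82], [176, 124, 78], [177, 127, 81]]
222 [[142, 115, 82], [122, 85, 54], [115, 79, 52], [116, 78, 53], [115, 79, 50], [113, 85, 56], [109, 89, 59], [111, 90, 64], [112, 91, 66], [110, 89, 61], [108, 87, 57], [110, 90, 64], [113, 92, 64], [111, 91, 64], [110, 88, 60], [113, 92, 62], [111, 90, 62], [63, 73, 97], [37, 66, 105], [35, 66, 107], [39, 68, 110], [32, 65, 107]]
```

```bash
python3 -m pendant '[{"delta_pos":[0,0,25],"twist":0},{"delta_pos":[0,0,45],"twist":0},{"delta_pos":[0,0,58],"twist":0},{"delta_pos":[0,0,63],"twist":0},{"delta_pos":[0,0,63],"twist":0},{"delta_pos":[0,0,64],"twist":0},{"delta_pos":[0,0,64],"twist":0}]'
python3 - <<'E'
from h import *
for i in range(4):
    ctrl.capture('side');s=ctrl.sense();print(s['time'],s['tcp_pos'].round(4),s['ft_force'].round(1))
E
```

```text
time: 8.07
tcp_pos: [0.5636, 0.0059, 0.066]
ee_rot: [[-0.985, 0.173, 0.001], [0.173, 0.985, 0.0], [-0.001, 0.0, -1.0]]
ft_force: [0.3, -0.0, -0.6]
opening: 0.271
finger_force: 30.0
8.1167 [0.5636 0.006  0.066 ] [ 0.8 -0.3 -1.1]
8.1667 [0.5635 0.006  0.0661] [ 0.1  0.3 -0.5]
8.2167 [0.5635 0.006  0.066 ] [-0.3 -0.4 -0.6]
8.2667 [0.5634 0.006  0.066 ] [-0.8  0.2 -0.5]
```

```bash
python3 -m pendant '[{"delta_pos":[0,0,0.7],"twist":0},{"delta_pos":[0,4,0.7],"twist":0},{"delta_pos":[0.5,12,0.7],"twist":0},{"delta_pos":[1,24,0.7],"twist":0},{"delta_pos":[2,36,0.7],"twist":0},{"delta_pos":[2.5,48,0.7],"twist":0},{"delta_pos":[2.8,56,0.7],"twist":0},{"delta_pos":[2.8,60,0.7],"twist":0},{"delta_pos":[2.8,60,0.7],"twist":0},{"delta_pos":[2.8,60,0.7],"twist":0}]'
python3 - <<'E'
from h import *
for i in range(4):
    ctrl.capture('side');s=ctrl.sense();d=s['tcp_pos']-[.5624,.0879,0];a=1.3972
    f=s['ft_force'];g=lambda v:np.round([np.cos(a)*v[0]+np.sin(a)*v[1],-np.sin(a)*v[0]+np.cos(a)*v[1],v[2]],4)
    print(s['time'],g(d),g(f).round(1))
E
```

```text
time: 9.1
tcp_pos: [0.5721, 0.0673, 0.0656]
ee_rot: [[-0.985, 0.172, 0.003], [0.172, 0.985, 0.002], [-0.002, 0.002, -1.0]]
ft_force: [4.5, 1.6, 3.9]
opening: 0.266
finger_force: 30.0
9.15 [-0.0186 -0.0131  0.0656] [ 2.9 -5.2  4.1]
9.2 [-0.0187 -0.0131  0.0656] [ 3.4 -4.2  3.8]
9.25 [-0.0187 -0.0131  0.0656] [ 3.  -5.1  2.8]
9.3 [-0.0187 -0.0131  0.0655] [ 3.3 -4.3  3.7]
```

```bash
cat > g.py <<'E'
from h import *
a=1.3972
g=lambda v:np.round([np.cos(a)*v[0]+np.sin(a)*v[1],-np.sin(a)*v[0]+np.cos(a)*v[1],v[2]],4)
for i in range(3):
    ctrl.capture('side');s=ctrl.sense();print(round(s['time'],2),g(s['tcp_pos']-[.5624,.0879,0]),g(s['ft_force']).round(1))
E
python3 -m pendant '[{"delta_pos":[-0.3,2,0],"twist":0},{"delta_pos":[-0.3,4,0],"twist":0},{"delta_pos":[-0.3,6,0],"twist":0},{"delta_pos":[-0.3,8,0],"twist":0},{"delta_pos":[-0.3,10,0],"twist":0},{"delta_pos":[-0.3,12,0],"twist":0},{"delta_pos":[-0.3,14,0],"twist":0},{"delta_pos":[-0.3,15,0],"twist":0},{"delta_pos":[-0.3,15,0],"twist":0}]'; python3 g.py
```

```text
time: 10.05
tcp_pos: [0.5739, 0.0768, 0.0655]
ee_rot: [[-0.985, 0.175, -0.0], [0.175, 0.985, -0.004], [-0.0, -0.004, -1.0]]
ft_force: [1.5, -5.0, 7.9]
opening: 0.269
finger_force: 30.0
10.1 [-0.009  -0.0132  0.0655] [-5.5 -2.6  8.9]
10.15 [-0.009  -0.0132  0.0655] [-5.4 -1.6  7.7]
10.2 [-0.009  -0.0132  0.0656] [-4.5 -2.   8.3]
```

```bash
python3 -m pendant '[{"delta_pos":[0,1,-0.5],"twist":0},{"delta_pos":[0,2,-0.5],"twist":0},{"delta_pos":[0,3,-0.5],"twist":0},{"delta_pos":[0,3,-0.5],"twist":0}]'; python3 g.py
```

```text
time: 10.53
tcp_pos: [0.5744, 0.08, 0.0655]
ee_rot: [[-0.985, 0.175, -0.0], [0.175, 0.985, -0.004], [-0.001, -0.004, -1.0]]
ft_force: [2.9, -4.7, 6.0]
opening: 0.269
finger_force: 30.0
10.58 [-0.0058 -0.0132  0.0656] [-3.4 -3.6  4.9]
10.63 [-0.0057 -0.0132  0.0656] [-3.6 -3.2  5.3]
10.68 [-0.0057 -0.0132  0.0656] [-3.2 -3.9  5.7]
```

```bash
python3 - <<'E'
from h import *
im,c=look('wrist',['cheek'],'w6')
e=ctrl.capture('side')
x=np.vstack([cv2.resize(im[150:340,200:520],(640,380)),cv2.resize(e[130:240,250:400],(290,213),interpolation=cv2.INTER_CUBIC).__class__(0) if 0 else np.pad(cv2.resize(e[135:235,250:400],(320,213),interpolation=cv2.INTER_CUBIC),((0,0),(0,320),(0,0)))])
cv2.imwrite('pics/w6c.png',x[...,::-1])
E
```

```text
(no output)
```

View pics/w6c.png

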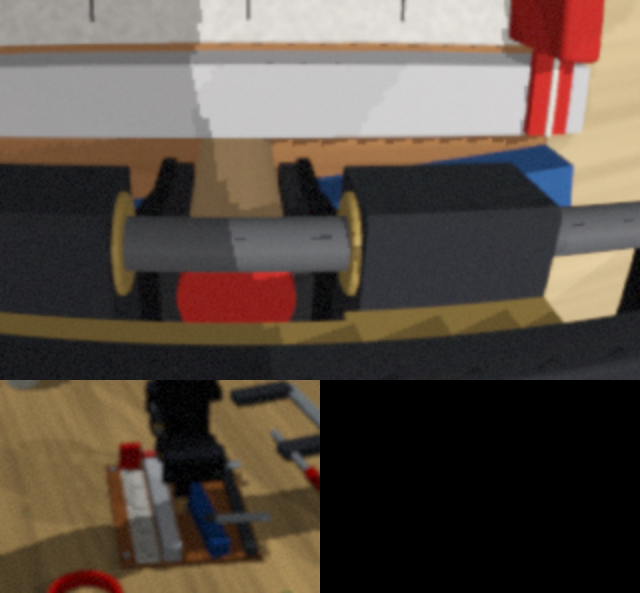

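```bash
python3 -m pendant '[{"delta_pos":[0,1,-0.2],"twist":0},{"delta_pos":[0,2,-0.2],"twist":0},{"delta_pos":[0,3,-0.2],"twist":0},{"delta_pos":[0,4,-0.2],"twist":0},{"delta_pos":[0,5,-0.2],"twist":0},{"delta_pos":[0,6,-0.2],"twist":0},{"delta_pos":[0,6,-0.2],"twist":0}]'; python3 g.py
```

```text
time: 11.42
tcp_pos: [0.5754, 0.086, 0.0656]
ee_rot: [[-0.985, 0.175, 0.0], [0.175, 0.985, -0.004], [-0.001, -0.003, -1.0]]
ft_force: [3.2, -4.9, 4.6]
opening: 0.274
finger_force: 30.0
11.47 [ 0.0004 -0.0132  0.0656] [-4.1 -4.1  4.1]
11.52 [ 0.0004 -0.0131  0.0656] [-3.6 -4.   3.8]
11.57 [ 0.0004 -0.0132  0.0656] [-3.7 -4.1  4.1]
```

```bash
python3 -m pendant '[{"delta_pos":[-0.2,1,0],"twist":0},{"delta_pos":[-0.2,2,0],"twist":0},{"delta_pos":[-0.2,3,0],"twist":0},{"delta_pos":[-0.2,4,0],"twist":0},{"delta_pos":[-0.2,4,0],"twist":0}]'; python3 g.py;  python3 -m pendant '[{"delta_pos":[0,1,0],"twist":0},{"delta_pos":[0,2,0],"twist":0},{"delta_pos":[0,2,0],"twist":0}]'; python3 g.py
```

```text
time: 11.98
tcp_pos: [0.5761, 0.09, 0.0656]
ee_rot: [[-0.985, 0.175, -0.0], [0.175, 0.985, -0.003], [-0.0, -0.003, -1.0]]
ft_force: [2.0, -4.3, 4.5]
opening: 0.27
finger_force: 30.0
12.03 [ 0.0044 -0.0132  0.0656] [-2.6 -3.3  3.3]
12.08 [ 0.0044 -0.0132  0.0655] [-4.1 -3.7  4.6]
12.13 [ 0.0044 -0.0132  0.0656] [-3.9 -2.4  4.4]
time: 12.38
tcp_pos: [0.5764, 0.0916, 0.0655]
ee_rot: [[-0.985, 0.175, -0.001], [0.175, 0.985, -0.004], [-0.0, -0.004, -1.0]]
ft_force: [1.8, -5.1, 5.6]
opening: 0.273
finger_force: 30.0
12.43 [ 0.0061 -0.0131  0.0655] [-3.6 -2.9  4.7]
12.48 [ 0.0061 -0.0132  0.0656] [-4.5 -3.6  5.2]
12.53 [ 0.0061 -0.0132  0.0656] [-3.8 -3.8  4.8]
```

```bash
for i in 1; do python3 -m pendant '[{"delta_pos":[0,1,0],"twist":0},{"delta_pos":[0,2,0],"twist":0},{"delta_pos":[0,2,0],"twist":0}]'; python3 g.py; done; python3 -m pendant '[{"delta_pos":[0,1,0],"twist":0},{"delta_pos":[0,2,0],"twist":0},{"delta_pos":[0,2,0],"twist":0}]'; python3 g.py
```

```text
time: 12.78
tcp_pos: [0.5765, 0.0922, 0.0656]
ee_rot: [[-0.984, 0.175, -0.001], [0.175, 0.984, -0.005], [0.0, -0.006, -1.0]]
ft_force: [2.1, -7.6, 6.4]
opening: 0.27
finger_force: 30.0
12.83 [ 0.0066 -0.0132  0.0656] [-6.4 -3.2  6.3]
12.88 [ 0.0066 -0.0131  0.0656] [-6.8 -2.8  6.1]
12.93 [ 0.0067 -0.0132  0.0656] [-6.2 -2.8  6.5]
time: 13.18
tcp_pos: [0.5766, 0.0928, 0.0656]
ee_rot: [[-0.984, 0.176, -0.002], [0.176, 0.984, -0.007], [0.001, -0.007, -1.0]]
ft_force: [1.4, -10.0, 7.2]
opening: 0.266
finger_force: 30.0
13.23 [ 0.0073 -0.0132  0.0656] [-9.5 -2.3  7.3]
13.28 [ 0.0073 -0.0132  0.0656] [-8.7 -2.   7.4]
13.33 [ 0.0073 -0.0132  0.0656] [-9.8 -1.5  6.2]
```

```bash
python3 -m pendant '[{"delta_pos":[0,1,0],"twist":0},{"delta_pos":[0,2,0],"twist":0},{"delta_pos":[0,3,0],"twist":0},{"delta_pos":[0,3,0],"twist":0}]'; python3 g.py
```

```text
time: 13.67
tcp_pos: [0.5768, 0.0936, 0.0656]
ee_rot: [[-0.984, 0.177, -0.003], [0.177, 0.984, -0.01], [0.002, -0.01, -1.0]]
ft_force: [-1.3, -13.1, 9.5]
opening: 0.265
finger_force: 30.0
13.72 [ 0.0081 -0.0132  0.0656] [-12.2  -1.7   9.7]
13.77 [ 0.008  -0.0132  0.0656] [-11.8  -1.8   9.3]
13.82 [ 0.008  -0.0132  0.0655] [-11.7  -2.4   7.9]
```

```bash
python3 -m pendant '[{"delta_pos":[0,0.8,0],"twist":0},{"delta_pos":[0,1.5,0],"twist":0},{"delta_pos":[0,1.5,0],"twist":0},{"delta_pos":[0,1.5,0],"twist":0}]'; python3 g.py
```

```text
time: 14.15
tcp_pos: [0.5769, 0.094, 0.0656]
ee_rot: [[-0.984, 0.178, -0.004], [0.178, 0.984, -0.01], [0.002, -0.011, -1.0]]
ft_force: [-2.3, -14.0, 9.4]
opening: 0.272
finger_force: 30.0
14.2 [ 0.0086 -0.0132  0.0656] [-14.2  -0.8  10.2]
14.25 [ 0.0086 -0.0132  0.0656] [-14.7  -1.7  10.2]
14.3 [ 0.0085 -0.0132  0.0656] [-14.4  -2.2  11.4]
```

```bash
python3 -m pendant '[{"delta_pos":[0,0,0],"twist":0},{"delta_pos":[0,0,0],"twist":0},{"delta_pos":[0,0,0],"twist":0},{"delta_pos":[0,0,0],"twist":0},{"delta_pos":[0,0,0],"twist":0},{"delta_pos":[0,0,0],"twist":0},{"delta_pos":[0,0,0],"twist":0},{"delta_pos":[0,0,0],"twist":0}]' 60; python3 g.py
```

```text
time: 14.97
tcp_pos: [0.5776, 0.1039, 0.0654]
ee_rot: [[-0.985, 0.172, -0.001], [0.172, 0.985, 0.0], [0.001, 0.0, -1.0]]
ft_force: [-0.1, -0.3, -0.0]
opening: 0.673
finger_force: 0.0
15.02 [ 0.0183 -0.0124  0.0655] [0.3 0.4 0.3]
15.07 [ 0.0182 -0.0125  0.0656] [-1.1  0.6 -0.4]
15.12 [ 0.0181 -0.0126  0.0657] [0.6 0.8 0. ]
```

```bash
python3 -m pendant '[{"delta_pos":[0,-3,-20],"twist":0},{"delta_pos":[0,-5,-50],"twist":0},{"delta_pos":[0,-5,-85],"twist":0},{"delta_pos":[0,-5,-115],"twist":0},{"delta_pos":[-35,-5,-135],"twist":0},{"delta_pos":[-60,-5,-155],"twist":0},{"delta_pos":[-60,-5,-155],"twist":0},{"delta_pos":[-60,-5,-155],"twist":0}]'
python3 - <<'E'
from h import *
im,c=look('wrist',['dowel','cursor_mark','gauge'],'w7')
print(ctrl.sense()['time'],ctrl.sense()['tcp_pos'])
a=1.3972
G=lambda x,y,z:np.array([.5624+np.cos(a)*x-np.sin(a)*y,.0879+np.sin(a)*x+np.cos(a)*y,z])
for p in [(-.11,0,.032),(.11,0,.032),(-.11,.075,.01),(.11,.075,.01),(.008,-.012,.1),(.008,-.012,.01),(.0934,.042,.052),(.0934,0,.037)]:print(p,proj('wrist',G(*p),c).round(1))
E
```

```text
time: 15.78
tcp_pos: [0.6375, 0.0874, 0.2216]
ee_rot: [[-0.985, 0.174, 0.002], [0.174, 0.985, -0.0], [-0.002, 0.0, -1.0]]
ft_force: [0.1, 0.5, -0.8]
opening: 0.691
finger_force: 0.0
wrist dowel 0.85 [49.8, 75.8] [0.3865, -0.2128]
wrist dowel 0.83 [144.8, 50.2] [0.5057, -0.2996]
wrist dowel 0.75 [109.7, 41.5] [0.4471, -0.3067]
wrist dowel 0.64 [126.1, 314.9] [0.5768, 0.0963]
wrist cursor_mark 0.82 [128.7, 388.6] [0.593, 0.1789]
wrist cursor_mark 0.24 [127.2, 311.6] [0.5774, 0.0924]
wrist gauge 0.83 [115.8, 306.9] [0.5636, 0.0892]
15.9833 [0.63472153 0.08844898 0.21928155]
(-0.11, 0, 0.032) [118.7 204.7]
(0.11, 0, 0.032) [116.8 406.9]
(-0.11, 0.075, 0.01) [ 55.7 210.7]
(0.11, 0.075, 0.01) [ 53.1 401.7]
(0.008, -0.012, 0.1) [128.3 310.7]
(0.008, -0.012, 0.01) [125.5 312.5]
(0.0934, 0.042, 0.052) [ 75.3 397.1]
(0.0934, 0, 0.037) [116.2 393.2]
```

View pics/w7.png

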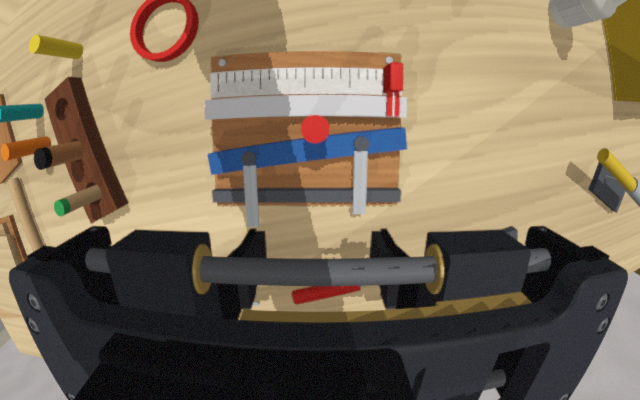

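```bash
cat > m.py <<'E'
from h import *
a=1.3972
def inv(w):
    d=np.array(w)-[.5624,.0879,0];return np.round([np.cos(a)*d[0]+np.sin(a)*d[1],-np.sin(a)*d[0]+np.cos(a)*d[1]],4)
def comps(n='wrist',zs=(.1,.052)):
    c=ctrl.camera_info(n);im=ctrl.capture(n);hsv=cv2.cvtColor(im,cv2.COLOR_RGB2HSV)
    m=(((hsv[...,0]<8)|(hsv[...,0]>172))&(hsv[...,1]>140)&(hsv[...,2]>70)).astype(np.uint8)
    k,l,st,ce=cv2.connectedComponentsWithStats(m)
    for i in range(1,k):
        if st[i,4]>15:
            px=ce[i][::-1];print(n,st[i].tolist(),px.round(1),[inv(onz(n,px,z,c)).tolist() for z in zs])
    return im,c
E
python3 - <<'E'
from m import *
im,c=comps()
r=im[98:114,380:408].astype(int);print(r[...,1].tolist())
for n in('side','scene'):comps(n,(.095,.052))
print(ctrl.sense()['time'],ctrl.sense()['tcp_pos'])
E
```

```text
wrist [129, 0, 69, 65, 1917] [ 31.1 162.4] [[-0.1262, 0.0883], [-0.1523, 0.1048]]
wrist [383, 65, 20, 55, 758] [ 88.  392.9] [[0.0773, 0.0272], [0.089, 0.0323]]
wrist [300, 120, 29, 27, 648] [132.6 314.1] [[0.0114, -0.0121], [0.0108, -0.0142]]
wrist [292, 286, 68, 22, 882] [294.9 322.9] [[0.0194, -0.1659], [0.0203, -0.1966]]
[[182, 180, 151, 138, 136, 123, 92, 45, 34, 35, 35, 35, 92, 156, 126, 68, 43, 37, 48, 119, 186, 207, 184, 177, 176, 178, 177, 176], [169, 167, 156, 150, 147, 126, 94, 48, 35, 38, 41, 44, 94, 160, 136, 64, 41, 40, 44, 92, 160, 189, 184, 179, 178, 179, 179, 177], [202, 200, 197, 195, 191, 176, 130, 61, 39, 41, 42, 64, 128, 193, 173, 84, 45, 42, 43, 88, 158, 183, 189, 188, 188, 187, 183, 180], [210, 211, 211, 211, 209, 193, 150, 71, 50, 55, 54, 65, 131, 199, 184, 93, 51, 56, 52, 99, 183, 199, 204, 204, 205, 204, 198, 183], [213, 212, 211, 212, 210, 191, 131, 66, 56, 57, 57, 70, 130, 196, 188, 95, 57, 55, 58, 97, 189, 201, 208, 210, 211, 211, 202, 183], [212, 212, 212, 211, 211, 191, 132, 65, 53, 55, 59, 73, 141, 187, 178, 92, 54, 59, 59, 104, 188, 201, 209, 211, 213
[... 1248 characters left out ...]
 62, 58, 56, 59, 76, 153, 214, 144, 80, 58, 54, 65, 137, 186, 209, 211, 211, 211, 209, 199, 185]]
side [306, 165, 18, 12, 128] [169.9 312.2] [[0.0077, 0.0459], [0.072, 0.038]]
side [329, 164, 9, 8, 56] [167.6 333.1] [[0.0142, -0.0132], [0.0789, -0.0247]]
side [272, 224, 36, 29, 550] [238.2 289.4] [[-0.2646, 0.1278], [-0.2171, 0.125]]
scene [280, 167, 25, 22, 265] [177.2 292.1] [[-0.1653, 0.0496], [-0.1706, 0.0881]]
scene [371, 189, 5, 11, 40] [193.6 373.1] [[0.0848, -0.0019], [0.0909, 0.0342]]
scene [345, 191, 8, 8, 46] [194.7 348.3] [[0.0103, -0.0106], [0.0129, 0.0252]]
scene [335, 266, 32, 11, 186] [271.1 350.3] [[0.017, -0.269], [0.0199, -0.245]]
16.1333 [0.63529035 0.08843811 0.21993247]
```

```bash
python3 -m pendant '[{"delta_pos":[10,40,0],"twist":0},{"delta_pos":[40,65,10],"twist":0},{"delta_pos":[75,79,30],"twist":0},{"delta_pos":[105,79,55],"twist":0},{"delta_pos":[118,79,85],"twist":0},{"delta_pos":[118,79,90],"twist":0},{"delta_pos":[118,79,90],"twist":0},{"delta_pos":[118,79,90],"twist":0}]'
python3 - <<'E'
from m import *
im,c=comps('wrist',(.052,.037))
for i in range(3):
    s=ctrl.sense();print(s['time'],inv(s['tcp_pos']),s['tcp_pos'][2]);ctrl.capture('wrist')
cv2.imwrite('pics/w8.png',im[...,::-1])
E
```

```text
time: 16.8
tcp_pos: [0.5354, 0.1857, 0.132]
ee_rot: [[-0.985, 0.174, 0.002], [0.174, 0.985, 0.0], [-0.002, 0.001, -1.0]]
ft_force: [0.4, 0.1, 0.7]
opening: 0.694
finger_force: 0.0
wrist [38, 88, 63, 84, 2838] [129.   68.9] [[-0.1297, 0.1213], [-0.145, 0.1217]]
wrist [309, 186, 18, 72, 1077] [220.1 317.8] [[0.0931, 0.0392], [0.0931, 0.034]]
16.85 [0.0918 0.0427] 0.13264634637415737
16.9 [0.0919 0.0425] 0.13281556277523243
16.95 [0.0919 0.0427] 0.13269292471357017
```

View pics/w8.png

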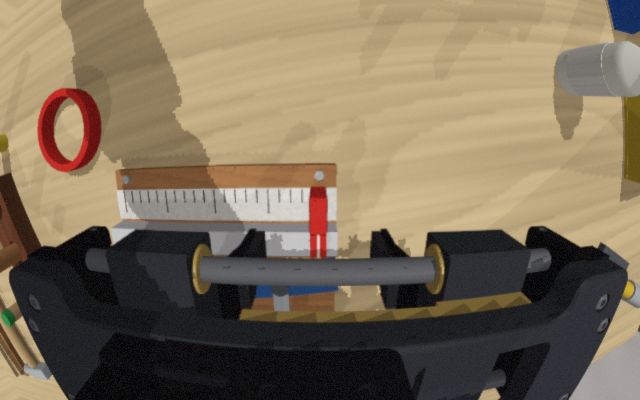

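```bash
python3 -m pendant '[{"delta_pos":[4.5,1,25],"twist":0},{"delta_pos":[4.5,1,50],"twist":0},{"delta_pos":[4.5,1,70],"twist":0},{"delta_pos":[4.5,1,80],"twist":0},{"delta_pos":[4.5,1,80],"twist":0}]'
python3 -m pendant '[{"delta_pos":[0,0,0],"twist":0},{"delta_pos":[0,0,0],"twist":0},{"delta_pos":[0,0,0],"twist":0},{"delta_pos":[0,0,0],"twist":0},{"delta_pos":[0,0,0],"twist":0},{"delta_pos":[0,0,0],"twist":0},{"delta_pos":[0,0,0],"twist":0},{"delta_pos":[0,0,0],"twist":0}]' 8 10; python3 g.py
```

```text
time: 17.42
tcp_pos: [0.5287, 0.1872, 0.049]
ee_rot: [[-0.985, 0.174, -0.003], [0.174, 0.985, -0.002], [0.002, -0.002, -1.0]]
ft_force: [-0.3, -0.3, -0.1]
opening: 0.69
finger_force: 0.0
time: 18.08
tcp_pos: [0.5294, 0.1879, 0.0508]
ee_rot: [[-0.985, 0.173, 0.0], [0.173, 0.985, -0.0], [-0.0, -0.0, -1.0]]
ft_force: [-0.2, -2.6, 1.4]
opening: 0.167
finger_force: 1.0
18.13 [0.0927 0.0498 0.0508] [-1.1  0.8  1.6]
18.18 [0.0927 0.0498 0.0508] [-1.7  0.2  1.2]
18.23 [0.0927 0.0497 0.0508] [-0.2  1.2  1.5]
```

```bash
python3 -m pendant '[{"delta_pos":[0,-5,0],"twist":0},{"delta_pos":[0,-15,0],"twist":0},{"delta_pos":[0,-27,0],"twist":0},{"delta_pos":[0,-40,0],"twist":0},{"delta_pos":[0,-53,0],"twist":0},{"delta_pos":[0,-65,0],"twist":0},{"delta_pos":[0,-75,0],"twist":0},{"delta_pos":[0,-80,0],"twist":0},{"delta_pos":[0,-82,0],"twist":0},{"delta_pos":[0,-82,0],"twist":0},{"delta_pos":[0,-82,0],"twist":0}]'
python3 - <<'E'
from m import *
for i in range(3):
    s=ctrl.sense();print(s['time'],inv(s['tcp_pos']),s['tcp_pos'][2],s['finger_force'],s['ft_force'].round(1));ctrl.capture('wrist')
for n in('wrist','side','scene'):im,c=comps(n,(.095,.052))
E
```

```text
time: 19.15
tcp_pos: [0.5152, 0.1062, 0.0507]
ee_rot: [[-0.985, 0.173, -0.0], [0.173, 0.985, -0.001], [0.0, -0.001, -1.0]]
ft_force: [0.5, -2.0, 3.7]
opening: 0.162
finger_force: 10.0
19.15 [0.0098 0.0497] 0.050736139559866354 10.000127237581182 [ 0.5 -2.   3.7]
19.2 [0.0102 0.0496] 0.050762051868641134 10.000126912782434 [ 0.1 -2.5  3.2]
19.25 [0.0104 0.0497] 0.05075386287300782 10.000135891896207 [ 0.3 -1.2  2.7]
wrist [24, 75, 92, 121, 5922] [133.8  69.8] [[-0.0845, 0.1217], [-0.1282, 0.1221]]
wrist [304, 226, 28, 33, 816] [243.  317.9] [[0.012, 0.0801], [0.012, 0.0617]]
wrist [305, 286, 26, 25, 558] [297.  317.8] [[0.012, 0.0586], [0.0119, 0.0305]]
side [330, 165, 7, 7, 33] [167.3 333.7] [[0.0155, -0.0152], [0.0803, -0.0268]]
side [393, 176, 19, 20, 134] [185.6 402. ] [[-0.0866, -0.1822], [-0.0282, -0.2041]]
side [271, 224, 37, 29, 542] [238.3 289.7] [[-0.265, 0.1273], [-0.2175, 0.1244]]
scene [279, 166, 26, 23, 274] [177.  292.1] [[-0.1654, 0.0505], [-0.1707, 0.089]]
scene [344, 188, 9, 11, 77] [192.8 348. ] [[0.0092, -0.0035], [0.0118, 0.0326]]
scene [336, 266, 31, 11, 191] [271.  350.7] [[0.0179, -0.2688], [0.0209, -0.2448]]
```

```bash
python3 -m pendant '[{"delta_pos":[0,0,0],"twist":0},{"delta_pos":[0,0,0],"twist":0},{"delta_pos":[0,0,0],"twist":0},{"delta_pos":[0,0,0],"twist":0},{"delta_pos":[0,0,0],"twist":0}]' 40
python3 -m pendant '[{"delta_pos":[0,0,-25],"twist":0},{"delta_pos":[0,0,-60],"twist":0},{"delta_pos":[0,0,-95],"twist":0},{"delta_pos":[0,0,-130],"twist":0},{"delta_pos":[-40,0,-150],"twist":0},{"delta_pos":[-80,0,-170],"twist":0},{"delta_pos":[-110,0,-170],"twist":0},{"delta_pos":[-120,0,-170],"twist":0},{"delta_pos":[-120,0,-170],"twist":0},{"delta_pos":[-120,0,-170],"twist":0}]'
python3 - <<'E'
from m import *
im,c=comps('wrist',(.1,.052,.037))
cv2.imwrite('pics/w9.png',cv2.resize(im[40:180,230:410],None,fx=4,fy=4,interpolation=cv2.INTER_CUBIC)[...,::-1])
P=lambda x,y,z:proj('wrist',[.5624+np.cos(a)*x-np.sin(a)*y,.0879+np.sin(a)*x+np.cos(a)*y,z],c)
for p in [(.01,0,.037),(.01,-.012,.1),(.012,-.012,.1),(.01,.042,.052),(-.11,0,.032),(.11,0,.032)]:q=P(*p);print(p,q.round(1),'crop',((q[::-1]-[230,40])*4).round())
print(ctrl.sense()['time'])
E
```

```text
time: 19.87
tcp_pos: [0.515, 0.1076, 0.0505]
ee_rot: [[-0.985, 0.172, -0.0], [0.172, 0.985, 0.0], [0.0, 0.0, -1.0]]
ft_force: [-0.5, 0.4, -0.7]
opening: 0.421
finger_force: 0.0
time: 20.7
tcp_pos: [0.633, 0.0863, 0.2198]
ee_rot: [[-0.985, 0.174, -0.002], [0.174, 0.985, -0.001], [0.002, -0.001, -1.0]]
ft_force: [0.3, 0.3, 0.3]
opening: 0.462
finger_force: 0.0
wrist [131, 0, 69, 65, 1937] [ 31.5 164.1] [[-0.127, 0.089], [-0.1527, 0.1053], [-0.1608, 0.1104]]
wrist [312, 64, 14, 55, 615] [ 88.5 318.3] [[0.0124, 0.0261], [0.0125, 0.0307], [0.0125, 0.0322]]
wrist [303, 121, 29, 28, 651] [133.9 317. ] [[0.0113, -0.012], [0.0111, -0.0144], [0.0111, -0.0152]]
wrist [294, 286, 67, 22, 881] [295.1 325. ] [[0.0187, -0.1655], [0.0199, -0.1963], [0.0203, -0.206]]
(0.01, 0, 0.037) [119.3 316. ] crop [344. 317.]
(0.01, -0.012, 0.1) [133.9 315.5] crop [342. 376.]
(0.012, -0.012, 0.1) [133.9 317.9] crop [352. 376.]
(0.01, 0.042, 0.052) [ 77.3 315.8] crop [343. 149.]
(-0.11, 0, 0.032) [123.  206.2] crop [-95. 332.]
(0.11, 0, 0.032) [121.5 409. ] crop [716. 326.]
20.75
```

View pics/w9.png

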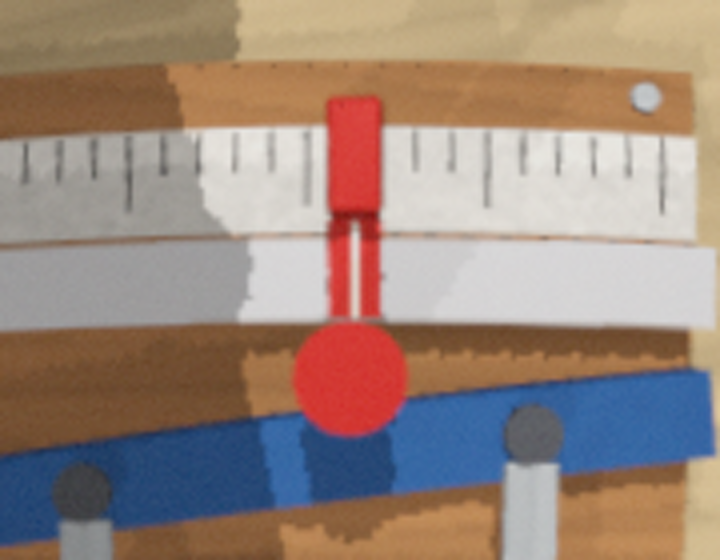

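The white line, at crop column 355, is about 1 mm from the dowel's centre at column 350. The dowel stands against both fence and cheek, and the gripper is clear of everything.

```bash
python3 -c "
from plant import ctrl
print(ctrl.finish_job())"
```

```text
the job is handed in; nothing more can be done
None
```

I handed the job in at about 21 s: the red-tipped dowel stands wedged about 11 mm past the gauge's middle, pressed in with about 14 N and then released, and the cursor's line is about 1 mm from its centre. The arm is clear and I saw no other items move; the hand-in returned no verdict, and the force on the cheek was not measured directly.

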